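# Find the locating pin of the test jig and hold the contact block down

## Robot

A 6-joint arm with a two-finger parallel gripper is mounted at the origin on a cart in front of the work surface, level with it; the furniture and walls round the work are solid. World frame = base frame: x ahead of the robot, y to its left, z up, the work surface at z = 0. Lengths are in m, angles in rad, forces in N, time in s.
With the tool pointing down it reaches from about 0.25 to 0.725 m from the base axis. Payload 4 kg.
Tool frame: the origin (TCP) lies between the finger pads; the fingertips stand 11 mm ahead of it and the grasp point (between the pads) lies 8 mm behind it (bot.tip_extent is the distance from the TCP to the fingertips, in m); z points along the fingers, y is the line along which they close (so a half turn about z gives the same grasp; the last joint's range is limited). The gripper opens to 85 mm and grips with 20 to 120 N. Pads are 22 mm wide; open, the fingers measure 114 mm over their backs; the gripper's body (76 mm by 85 mm) begins 54 mm behind the grasp point. The pads swing forward as they close: fully open they stand 13 mm farther back than shut.
Start: joints at [1.108, 0.241, 0.005, 1.335, 0, 1.571], TCP at [0.223, 0.447, 0.242] pointing down, gripper open.
Joint ranges: [-2.72, 2.72], [-1.05, 1.87], [-1.09, 1.28], [-1.99, 2.15], [-1.42, 1.44], [-3.14, 3.14]. Speed limits (rad/s): [2.79, 2.79, 3.14, 3.14, 3.14, 3.14].

## Interface

Orientations are given as a unit quaternion [x, y, z, w].
In Python, from workcell import bot gives the robot as it stands. The module is installed in compiled form; this text tells all that it offers.
- The arm moves only by the tool drive_tool, never from a script. Its argument "rows" is a list of rows, each an object of numbers: "dx", "dy", "dz": the shift along the tool's x, y, z in units of 50 mm (1.0 is 50 mm); "wx", "wy", "wz": the turn, a rotation vector about the tool's x, y, z in units of 5 degrees (1.0 is 5 degrees); "hand": the finger opening in mm, from 0 to 85.4. A call has 1 to 20 rows; each row is the pose to reach, as a shift and turn from the pose commanded when the call began, along the tool's axes at that moment; what a row does not reach only later rows make up. A row lasts 1/10 s, in which the tool goes at most 50 mm and 8.59 degrees, less where a joint would pass 70% of its speed; a pose out of reach is approached as far as the arm can. A call with a gripper value outside its range is refused whole. The fingers move at their own pace and stop on an object; the grip force is fixed at half the most. Time passes only in rows, so rows that repeat a pose let the fingers close. It gives the time, the measured TCP pose, the force, the opening and the grip force at its end, in the units of the state.
- bot.get_obs(): the state, without advancing time (a new reading comes with each control period).
- bot.camera(name): name is "scene" or "top" or "wrist"; returns the picture (420x560x3 uint8, red, green, blue); there is no depth.
- bot.get_calibration(name): a dict with "vfov" (degrees; the focal length in pixels is half the picture's height over the tangent of half this angle, whatever the lens; pixels are square), "cx", "cy" (the principal point, pixels), "k1" (the pictures are not rectified: a ray, as slopes to the right and down, at radius r is drawn at 1 + k1 r^2 times it, then the intrinsics apply), "origin" and "rotation" of the camera in the world; the wrist camera has in their place "mount" (4x4, takes a point from camera to tool coordinates, whose origin is the TCP and whose axes are the flange's). Camera axes: x right, y up, looking along -z (the intrinsics and any distortion apply to the point x, -y, -z); pixel columns grow to the right and rows downward; lengths in m; the calibration is good to about 2 mm. A picture is of the moment at which its call begins: read the wrist's pose just before it. get_calibration takes no time and is no camera call.
- bot.job_done(): hands the job in; it is judged then, once.
Trained networks look in the newest picture that a camera, given by its name, has taken for a name from the list of things; names that differ only in an ending like _2 or _b are one class to them, and where a whole thing is asked for, a point or a joint stands for the part that bears it (a point fixed in the world has none). Each returns a list of dicts, best first, with "score" (0 to 1); they miss things now and then, are a little off and sometimes report something else, mostly with a low value. They report only what shows in the picture. A call takes as long as a camera call. They do not tell look-alikes from the thing itself.
- bot.look_for(camera, thing): "extent" ([centre column, centre row, width, height] in pixels, round what is visible of it).
- bot.outline_of(camera, thing): "region" (420x560 bool, what is visible of it) and "extent" ([centre column, centre row, width, height] in pixels, round what is visible of it).
The state is a dict: "clock": time; "joint_pos": joint angles; "joint_vel": joint speeds; "tau": joint torques, N m; "eef_pos": TCP position; "tool_rot": TCP orientation; "ft_force": force on the tool from outside, world axes, zero at the start; "ft_torque": the same for the moment, N m; "grip_width": finger opening in m; "grasp_force": force on a finger pad.
Only numpy, scipy, OpenCV 4.12 (cv2) and the standard library are available. Lean on these libraries where they do the work, as an engineer would, in place of code of your own. Each camera call takes 0.05 s, during which the arm holds its last target. There are 200 camera calls.

## Task

Take the contact block by its handle, gently lay it in the channel of the board test jig against the stop at the near end, then slide it along the channel, away from the robot, until it drops over the locating pin hidden under it. Then press it down on the sprung bed until the block's flat upper face is about flush with the tops of the side rails, and finish while still holding it pressed there: do not let go. Never push on the jig with more than 25 N, and leave the things around undisturbed.

Things in the scene. Friction and masses are not known exactly. Their poses are not given: they have to be found in the camera images.
- block: contact block: aluminium plate 80 mm (its x) by 60 mm (its y) by 18 mm thick, about 0.25 kg, lying flat on the worktop, a black upright bar handle in the middle of its top. Origin at the centre of its underside, z up. Underneath at the centre is a blind slot for the pin: 12.5 mm along x, 16.5 mm along y, 12 mm deep. It works equally well turned end for end.
- handle_mid (a point): middle of the block's handle, 34 mm above the block's underside. The bar is 20 mm thick along the block's x, 48 mm long along its y, 32 mm tall (18 to 50 mm above the underside); grip it across its 20 mm, from above.
- jig: board test jig, fixed on the worktop: 156 mm long (its x, pointing away from the robot give or take the yaw), 105 mm wide (y), 44 mm tall. Origin at the centre of its underside. Two side rails along x leave a channel 65 mm wide; stop bars close it at both ends, inner faces 68 mm before and behind the centre. Tops of rails and stops: 44 mm.
- bed_top (a point): centre of the upper face of the grey sprung bed, the floor of the channel, axes as the jig's; it moves down with the bed. Unpressed it is 34 mm above the worktop, 10 mm below the rail tops. A block lying flat on the bed between the stops has the pin in its slot.
- pin_slot (a point): middle of the short slot along x in the bed, 6 mm above the bed. In it is clamped the steel pin, 10 mm across, 6 mm tall, bevelled tip, on the bed's middle line, anywhere from 9 mm before to 9 mm behind this point (varies, not reported). With the block at the near stop (its centre 25 to 28 mm before the bed's) it rides on the pin's tip, 6 mm above the bed, until slid on to the pin.
- bed (a joint): how far the sprung bed is pressed down, m: 0 = up, 0.014 = lowest. It takes about 3.4 N to start and 0.9 N more per mm (about 10.6 N at 8 mm), block's weight included. At 0.008 with the block seated, the block's upper face is flush with the rail tops.
- side_cutters: red-handled side cutters, 129x53x14 mm, lying flat to the left of the jig; not part of the job, must stay where it is
- tape_black: roll of black tape, 64 mm across, 19 mm tall, lying flat to the left of the jig on the robot's side; not part of the job, must stay where it is
- capacitor_1: black capacitor can, 22 mm across, 34 mm tall, standing on the robot's side of the block's place; not part of the job, must stay where it is
- capacitor_2: blue capacitor can, 16 mm across, 26 mm tall, standing beyond block and jig; not part of the job, must stay where it is
- parts_tin: round open tin with screws, 61 mm across, 19 mm tall, standing beyond the block; not part of the job, must stay where it is
Things that resemble listed ones, but are neither listed nor needed, are in the scene too. What is shaped like the block but red is not meant.

How it is judged:
By the outcome, as a careful person would: the job done as asked, in the order asked, and still so for the second after the job is handed in, while the arm keeps its last pose, push and grip.
It also fails if it takes over 48 s, if anything falls off the work surface, if the arm or the gripper's body presses on something with over 40 N, if the wrist force passes 120 N, or if a joint passes its speed limit or range.

## Working session

There is one attempt and no reset: what is moved stays moved. The work goes in short steps, Python scripts to look and compute and a tool call to move; the robot and the scene stay as the last step left them, time stands still between calls to the robot, and variables do not carry over. Pictures are saved under pics/ and viewed, at most 10 in all, crops included, and the job is handed in when it is done.

Besides the shell and the picture viewer there is one more tool, called after "Request:" as a command line: name --argument value ..., lists and objects as JSON in quotes. drive_tool: Moves the arm, as the interface text tells. Its arguments: {"type":"object","properties":{"rows":{"type":"array","items":{"type":"object","properties":{"dx":{"type":"number"},"dy":{"type":"number"},"dz":{"type":"number"},"wx":{"type":"number"},"wy":{"type":"number"},"wz":{"type":"number"},"hand":{"type":"number"}}}}},"required":["rows"]}

```bash
mkdir -p pics; cat > h.py <<'E'
import numpy as np, cv2
from scipy.spatial.transform import Rotation as R
from workcell import bot
def cam(name,obs=None):
    c=bot.get_calibration(name)
    if 'mount' in c:
        obs=obs or bot.get_obs(); M=np.array(c['mount']); Q=R.from_quat(obs['tool_rot']).as_matrix()
        o=Q@M[:3,3]+obs['eef_pos']; r=Q@M[:3,:3]
    else: o=np.array(c['origin']); r=np.array(c['rotation']); r=r if r.shape==(3,3) else R.from_quat(r).as_matrix()
    f=210/np.tan(np.radians(c['vfov'])/2)
    return o,r,f,c['cx'],c['cy'],c['k1']
def ray(px,C):
    o,r,f,cx,cy,k=C; px=np.atleast_2d(np.array(px,float))
    d=(px-[cx,cy])/f; s=d.copy()
    for _ in range(30): s=d/(1+k*(s**2).sum(1,keepdims=True))
    return np.c_[s[:,0],-s[:,1],-np.ones(len(s))]@r.T
def toz(px,z,C):
    v=ray(px,C); return C[0]+v*((z-C[0][2])/v[:,2])[:,None]
def proj(P,C):
    o,r,f,cx,cy,k=C; p=(np.atleast_2d(P)-o)@r; s=np.c_[p[:,0],-p[:,1]]/-p[:,2:]
    return s*(1+k*(s**2).sum(1,keepdims=True))*f+[cx,cy]
E
python3 - <<'E'
from h import *
ims=[]
for n in ('top','scene'):
    C=cam(n); im=bot.camera(n); cv2.imwrite(f'pics/{n}0.png',im[:,:,::-1])
    print(n,C[0].round(3))
    for t in ('block','handle_mid','jig','bed_top','pin_slot','side_cutters','tape_black','capacitor_1','parts_tin'):
        for d in bot.look_for(n,t)[:3]:
            e=d['extent']; print(t,round(d['score'],2),np.round(e),toz(e[:2],0.02,C).round(3)[0])
print(bot.get_obs()['clock'])
E
```

```text
top [0.394 0.052 1.205]
handle_mid 0.68 [334. 239.  34.  34.] [ 0.417 -0.081  0.02 ]
handle_mid 0.66 [385. 233.  27.  33.] [ 0.435 -0.225  0.02 ]
jig 0.67 [362. 171.  18.  23.] [ 0.615 -0.164  0.02 ]
jig 0.56 [270. 213.  48.  57.] [0.491 0.101 0.02 ]
jig 0.22 [269. 217.  31.  50.] [0.481 0.103 0.02 ]
bed_top 0.76 [269. 217.  29.  54.] [0.481 0.104 0.02 ]
pin_slot 0.95 [270. 213.  28.  53.] [0.492 0.103 0.02 ]
side_cutters 0.63 [168. 218.  44.  23.] [0.477 0.395 0.02 ]
side_cutters 0.41 [272. 214.  31.  52.] [0.49  0.096 0.02 ]
tape_black 0.78 [202. 267.  25.  21.] [0.337 0.296 0.02 ]
capacitor_1 0.59 [363. 270.   7.   6.] [ 0.33  -0.162  0.02 ]
capacitor_1 0.21 [270. 214.  50.  57.] [0.49  0.101 0.02 ]
parts_tin 0.75 [201. 267.  20.  25.] [0.338 0.297 0.02 ]
parts_tin 0.71 [360. 171.  21.  22.] [ 0.613 -0.158  0.02 ]
scene [-0.097 -0.551  0.65 ]
block 0.75 [356. 310.  43.  47.] [ 0.431 -0.236  0.02 ]
block 0.73 [260. 215.  46.  34.] [0.505 0.128 0.02 ]
block 0.71 [293. 272.  41.  41.] [ 0.416 -0.078  0.02 ]
handle_mid 0.86 [293. 272.  37.  37.] [ 0.416 -0.078  0.02 ]
handle_mid 0.67 [355. 310.  40.  40.] [ 0.429 -0.235  0.02 ]
jig 0.75 [262. 224.  74.  57.] [0.483 0.094 0.02 ]
bed_top 0.75 [259. 215.  43.  34.] [0.502 0.127 0.02 ]
bed_top 0.18 [165. 213.  25.  19.] [0.332 0.29  0.02 ]
pin_slot 0.7 [259. 218.  44.  31.] [0.494 0.121 0.02 ]
side_cutters 0.57 [191. 180.  41.  18.] [0.473 0.384 0.02 ]
tape_black 0.58 [166. 213.  25.  21.] [0.332 0.289 0.02 ]
capacitor_1 0.61 [365. 232.   5.   8.] [ 0.647 -0.093  0.02 ]
capacitor_1 0.49 [295. 317.  14.  20.] [ 0.331 -0.168  0.02 ]
parts_tin 0.68 [381. 255.  23.  26.] [ 0.602 -0.17   0.02 ]
1.0
```

View pics/top0.png

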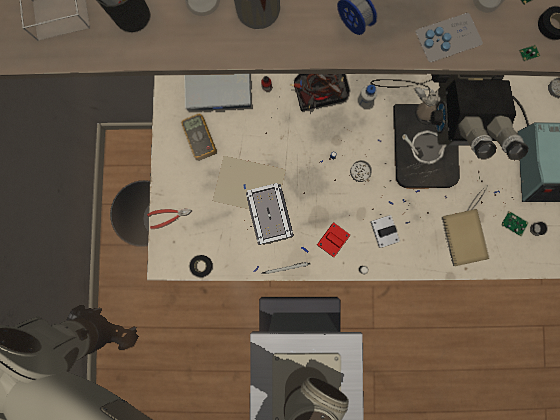

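View pics/scene0.png

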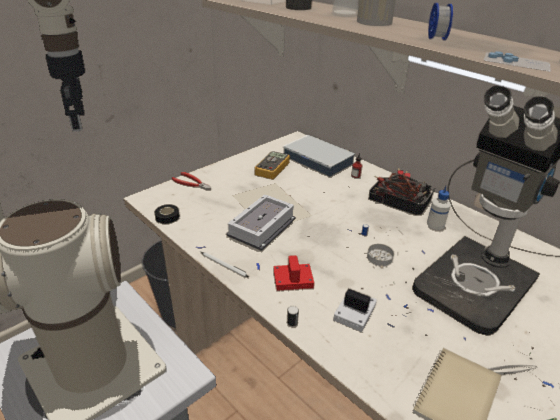

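The top picture shows the grey block at about (385,233), the red look-alike at (333,239), and the jig at (269,213), with its far end leaning left. The capacitor is at (363,270). Next I'll go over the jig for a wrist look.

```bash
cat >> h.py <<'E'
def down(yaw): # tool z down, tool y axis at angle yaw in world
    y=np.array([np.cos(yaw),np.sin(yaw),0]); z=np.array([0,0,-1.]); return np.c_[np.cross(y,z),y,z]
def go(p,Rm,obs=None,p0=None,R0=None):
    obs=obs or bot.get_obs(); Q=R.from_quat(obs['tool_rot']).as_matrix() if R0 is None else R0
    q0=np.array(obs['eef_pos']) if p0 is None else p0
    print('d',((np.array(p)-q0)@Q/0.05).round(3),'w',(np.degrees(R.from_matrix(Q.T@Rm).as_rotvec())/5).round(3))
E
python3 - <<'E'
from h import *
o=bot.get_obs(); Q=R.from_quat(o['tool_rot']).as_matrix(); print(Q.round(3),o['eef_pos'],o['ft_force'])
c=bot.get_calibration('wrist'); print(c)
C=cam('top')
# jig corners in top image estimates via grey/white rails
im=cv2.imread('pics/top0.png'); 
cv2.imwrite('pics/z.png',cv2.resize(im[160:290,230:410],None,fx=4.4,fy=4.4,interpolation=cv2.INTER_CUBIC))
E
```

```text
[[-0.895  0.446  0.   ]
 [ 0.446  0.895  0.   ]
 [-0.     0.    -1.   ]] [0.22324198 0.44741655 0.24232128] [-0.54195084  1.04276374  0.59085325]
{'vfov': 63.86584969537767, 'cx': 276.89489081716664, 'cy': 211.0144624307011, 'k1': 0.02459504243485135, 'mount': array([[ 3.29496395e-04,  9.54678386e-01,  2.97639163e-01,
         7.51153957e-02],
       [ 9.99999915e-01, -3.88919901e-04,  1.40428619e-04,
         3.92705913e-04],
       [ 2.49821961e-04,  2.97639091e-01, -9.54678432e-01,
        -1.31598917e-01],
       [ 0.00000000e+00,  0.00000000e+00,  0.00000000e+00,
         1.00000000e+00]])}
```

View pics/z.png

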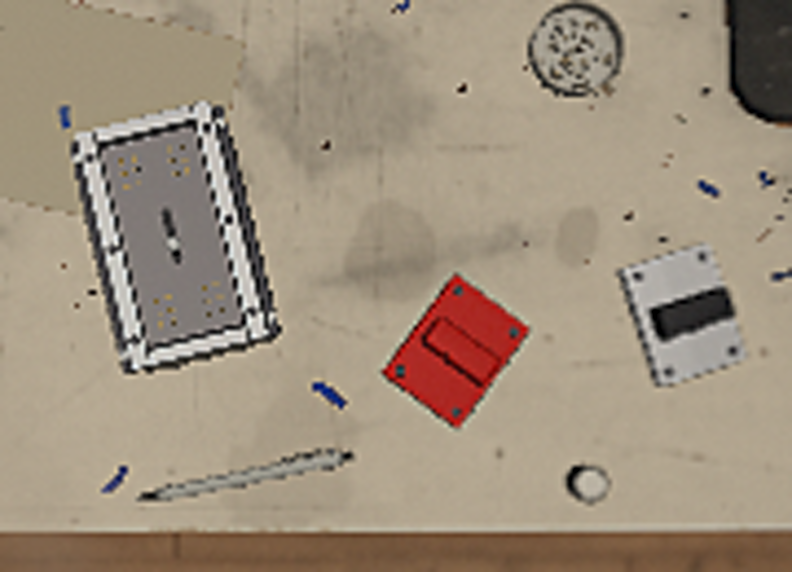

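```bash
python3 - <<'E'
from h import *
C=cam('top'); s=lambda a:np.array(a)/4.4+[230,160]
j=toz(s([(75,140),(215,105),(275,330),(128,368)]),.044,C); print(j.round(3),j.mean(0))
d=(j[0]+j[1]-j[2]-j[3])/2; print('yaw',np.degrees(np.arctan2(d[1],d[0])))
b=toz(s([(622,270),(708,243),(742,350),(660,385)]),.018,C); print(b.round(3),b.mean(0))
d=(b[0]+b[1]-b[2]-b[3])/2; print('yaw',np.degrees(np.arctan2(d[1],d[0])))
c=j.mean(0); y=np.radians(14); t=down(y)
go([*(c[:2]-.06*t[:2,0]),.20],t)
E
```

```text
[[0.55  0.166 0.044]
 [0.572 0.076 0.044]
 [0.428 0.038 0.044]
 [0.404 0.131 0.044]] [0.4886937  0.10265514 0.044     ]
yaw 14.186540968557738
[[ 0.468 -0.188  0.018]
 [ 0.485 -0.245  0.018]
 [ 0.416 -0.265  0.018]
 [ 0.393 -0.211  0.018]] [ 0.44057382 -0.22733882  0.018     ]
yaw 16.827217667737916
d [-8.609 -4.712  0.846] w [ 1.000e-03 -0.000e+00  9.896e+00]
```

Request:
drive_tool --rows '[{"dx":-8.6,"dy":-4.7,"dz":0.8,"wz":9.9},{"dx":-8.6,"dy":-4.7,"dz":0.8,"wz":9.9},{"dx":-8.6,"dy":-4.7,"dz":0.8,"wz":9.9},{"dx":-8.6,"dy":-4.7,"dz":0.8,"wz":9.9},{"dx":-8.6,"dy":-4.7,"dz":0.8,"wz":9.9},{"dx":-8.6,"dy":-4.7,"dz":0.8,"wz":9.9},{"dx":-8.6,"dy":-4.7,"dz":0.8,"wz":9.9},{"dx":-8.6,"dy":-4.7,"dz":0.8,"wz":9.9},{"dx":-8.6,"dy":-4.7,"dz":0.8,"wz":9.9},{"dx":-8.6,"dy":-4.7,"dz":0.8,"wz":9.9},{"dx":-8.6,"dy":-4.7,"dz":0.8,"wz":9.9},{"dx":-8.6,"dy":-4.7,"dz":0.8,"wz":9.9},{"dx":-8.6,"dy":-4.7,"dz":0.8,"wz":9.9},{"dx":-8.6,"dy":-4.7,"dz":0.8,"wz":9.9}]'

```text
invalid input at $.rows[0]: expected keys dx, dy, dz, wx, wy, wz, hand
```

```bash
python3 - <<'E'
from h import *
o=bot.get_obs(); im=bot.camera('wrist'); C=cam('wrist',o); np.save('Cj.npy',np.array(C,dtype=object),allow_pickle=True)
print(o['clock'],o['eef_pos'],o['joint_vel'].max(),o['ft_force'],o['joint_pos'])
cv2.imwrite('pics/w1.png',im[:,:,::-1])
for t in('jig','bed_top'):
    for d in bot.outline_of('wrist',t)[:2]:
        r=cv2.minAreaRect(np.argwhere(d['region'])[:,::-1].astype(np.float32)); P=cv2.boxPoints(r)
        z=.044 if t=='jig' else .034
        print(t,round(d['score'],2),P.round(0).tolist(),toz(P,z,C).round(3).tolist(),toz(P,z,C).mean(0))
# body at block coming: plan
go([.4405+.06*np.sin(np.radians(16)),-.2273-.06*np.cos(np.radians(16)),.2],down(np.radians(16)),o)
E
```

```text
1.0 [0.22324198 0.44741655 0.24232128] 0.0006847524445443938 [-0.54195084  1.04276374  0.59085325] [ 1.10798381e+00  2.40591686e-01  5.02785798e-03  1.33518542e+00
 -1.67952221e-06  1.57081755e+00]
d [-10.724 -11.019   0.846] w [ 1.000e-03 -0.000e+00  9.496e+00]
```

View pics/w1.png

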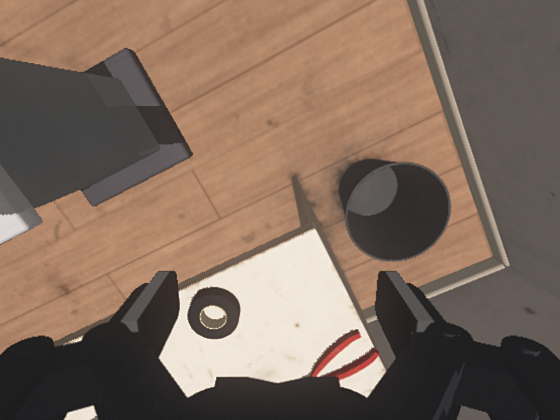

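The move was refused because every row needs all the keys. This wrist picture, taken from the start pose, shows the fingers filling the image below row 270. I'll resend the move with full rows.

Request:
drive_tool --rows '[{"dx":-8.6,"dy":-4.7,"dz":0.8,"wx":0,"wy":0,"wz":9.9,"hand":85},{"dx":-8.6,"dy":-4.7,"dz":0.8,"wx":0,"wy":0,"wz":9.9,"hand":85},{"dx":-8.6,"dy":-4.7,"dz":0.8,"wx":0,"wy":0,"wz":9.9,"hand":85},{"dx":-8.6,"dy":-4.7,"dz":0.8,"wx":0,"wy":0,"wz":9.9,"hand":85},{"dx":-8.6,"dy":-4.7,"dz":0.8,"wx":0,"wy":0,"wz":9.9,"hand":85},{"dx":-8.6,"dy":-4.7,"dz":0.8,"wx":0,"wy":0,"wz":9.9,"hand":85},{"dx":-8.6,"dy":-4.7,"dz":0.8,"wx":0,"wy":0,"wz":9.9,"hand":85},{"dx":-8.6,"dy":-4.7,"dz":0.8,"wx":0,"wy":0,"wz":9.9,"hand":85},{"dx":-8.6,"dy":-4.7,"dz":0.8,"wx":0,"wy":0,"wz":9.9,"hand":85},{"dx":-8.6,"dy":-4.7,"dz":0.8,"wx":0,"wy":0,"wz":9.9,"hand":85},{"dx":-8.6,"dy":-4.7,"dz":0.8,"wx":0,"wy":0,"wz":9.9,"hand":85},{"dx":-8.6,"dy":-4.7,"dz":0.8,"wx":0,"wy":0,"wz":9.9,"hand":85},{"dx":-8.6,"dy":-4.7,"dz":0.8,"wx":0,"wy":0,"wz":9.9,"hand":85},{"dx":-8.6,"dy":-4.7,"dz":0.8,"wx":0,"wy":0,"wz":9.9,"hand":85}]'

```text
clock: 2.55
eef_pos: [0.5025, 0.0463, 0.2025]
tool_rot: [0.615, 0.789, 0.0, -0.0]
ft_force: [-0.3, -0.1, -0.3]
grip_width: 0.085
grasp_force: 0.0
```

```bash
python3 - <<'E'
from h import *
o=bot.get_obs(); im=bot.camera('wrist'); C=cam('wrist',o)
import pickle; pickle.dump(o,open('oj.pkl','wb'))
print(o['clock'],o['eef_pos'],abs(o['joint_vel']).max(),o['ft_force'],o['joint_pos'])
cv2.imwrite('pics/w2.png',im[:,:,::-1])
for t in('jig','bed_top'):
    for d in bot.outline_of('wrist',t)[:2]:
        r=cv2.minAreaRect(np.argwhere(d['region'])[:,::-1].astype(np.float32)); P=cv2.boxPoints(r)
        z=.044 if t=='jig' else .034
        print(t,round(d['score'],2),P.round(0).tolist(),toz(P,z,C).round(3).tolist(),toz(P,z,C).mean(0))
go([.4405+.06*np.sin(np.radians(16)),-.2273-.06*np.cos(np.radians(16)),.2],down(np.radians(16)),o)
E
```

```text
2.55 [0.50247581 0.04628212 0.20251801] 0.005249744013938257 [-0.30294573 -0.10300676 -0.31263887] [ 9.17407933e-02  2.70596529e-01 -6.03945851e-02  1.23984164e+00
  1.86672875e-04  1.41644733e+00]
jig 0.73 [[181.0, 178.0], [181.0, 61.0], [376.0, 61.0], [376.0, 178.0]] [[0.418, 0.041, 0.044], [0.404, 0.134, 0.044], [0.553, 0.171, 0.044], [0.584, 0.083, 0.044]] [0.4895319  0.10719015 0.044     ]
bed_top 0.93 [[200.0, 84.0], [358.0, 84.0], [358.0, 161.0], [200.0, 161.0]] [[0.419, 0.121, 0.034], [0.546, 0.153, 0.034], [0.566, 0.092, 0.034], [0.43, 0.058, 0.034]] [0.49035322 0.10590148 0.034     ]
d [-6.204 -2.495  0.049] w [-0.    -0.002 -0.38 ]
```

View pics/w2.png

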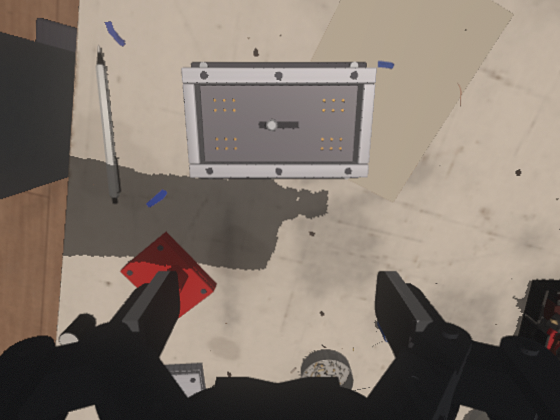

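The picture shows the jig squarely: its top corners are at about (182,68), (378,68), (368,177) and (190,178), and the pin is at (272,126) in the slot. The rails can be segmented. I'll go on to the block.

Request:
drive_tool --rows '[{"dx":-6.2,"dy":-2.5,"dz":0,"wx":0,"wy":0,"wz":-0.4,"hand":85},{"dx":-6.2,"dy":-2.5,"dz":0,"wx":0,"wy":0,"wz":-0.4,"hand":85},{"dx":-6.2,"dy":-2.5,"dz":0,"wx":0,"wy":0,"wz":-0.4,"hand":85},{"dx":-6.2,"dy":-2.5,"dz":0,"wx":0,"wy":0,"wz":-0.4,"hand":85},{"dx":-6.2,"dy":-2.5,"dz":0,"wx":0,"wy":0,"wz":-0.4,"hand":85},{"dx":-6.2,"dy":-2.5,"dz":0,"wx":0,"wy":0,"wz":-0.4,"hand":85},{"dx":-6.2,"dy":-2.5,"dz":0,"wx":0,"wy":0,"wz":-0.4,"hand":85},{"dx":-6.2,"dy":-2.5,"dz":0,"wx":0,"wy":0,"wz":-0.4,"hand":85},{"dx":-6.2,"dy":-2.5,"dz":0,"wx":0,"wy":0,"wz":-0.4,"hand":85},{"dx":-6.2,"dy":-2.5,"dz":0,"wx":0,"wy":0,"wz":-0.4,"hand":85}]'

```text
clock: 3.7
eef_pos: [0.4569, -0.2846, 0.2023]
tool_rot: [0.601, 0.799, 0.0, -0.0]
ft_force: [-0.7, 0.9, -1.0]
grip_width: 0.0851
grasp_force: 0.0
```

```bash
cat >> h.py <<'E'
from scipy.optimize import least_squares
def quad(mask,seed):
    n,l=cv2.connectedComponents(mask.astype(np.uint8)); 
    k=l[seed[1],seed[0]]; 
    if k==0: k=np.bincount(l[l>0]).argmax()
    h=cv2.convexHull(np.argwhere(l==k)[:,::-1].astype(np.int32))
    for e in np.arange(1,15,.5):
        a=cv2.approxPolyDP(h,e,True)[:,0]
        if len(a)<=4: return a
def fit(P,L,W): # rigid fit of LxW rectangle, P ordered (near-left.. any)
    P=np.asarray(P)[:,:2]; m=np.array([[1,1],[1,-1],[-1,-1],[-1,1]])*[L/2,W/2]
    best=None
    for s in range(4):
      for rev in (1,-1):
        Q=np.roll(P[::rev],s,0)
        f=lambda v:((R.from_euler('z',v[2]).as_matrix()[:2,:2]@m.T).T+v[:2]-Q).ravel()
        for y0 in (0.25,):
            r=least_squares(f,[*P.mean(0),y0])
            if best is None or r.cost<best.cost-1e-12: best=r
    return best.x[:2].round(4),np.degrees(best.x[2]).round(2),np.abs(best.fun).max().round(4)
E
python3 - <<'E'
from h import *; import pickle
C=cam('wrist',pickle.load(open('oj.pkl','rb'))); im=cv2.imread('pics/w2.png'); hsv=cv2.cvtColor(im,cv2.COLOR_BGR2HSV)
m=(hsv[...,2]>165)&(hsv[...,1]<25); a=quad(m,(240,75)); print(a.tolist())
print('auto',fit(toz(a,.044,C),.156,.105))
p=[(182,68),(378,68),(368,177.5),(190,178)]
print('man',toz(p,.044,C).round(4).tolist(),fit(toz(p,.044,C),.156,.105))
print('pin',toz([272,126],.04,C),'slot',toz([279.5,125],.034,C))
o=bot.get_obs(); im=bot.camera('wrist'); cv2.imwrite('pics/w3.png',im[:,:,::-1]); pickle.dump(o,open('ob.pkl','wb')); C=cam('wrist',o)
print(o['eef_pos'],o['clock'])
for t in('block','handle_mid'):
    for d in bot.outline_of('wrist',t)[:2]:
        r=cv2.minAreaRect(np.argwhere(d['region'])[:,::-1].astype(np.float32)); print(t,round(d['score'],2),cv2.boxPoints(r).round().tolist(),toz(r[0],.034,C))
E
```

```text
[[375, 81], [182, 81], [182, 68], [355, 62]]
auto (array([0.4763, 0.143 ]), np.float64(16.97), np.float64(0.0494))
man [[0.4052, 0.1289, 0.044], [0.5557, 0.1668, 0.044], [0.5767, 0.0813, 0.044], [0.426, 0.043, 0.044]] (array([0.4909, 0.105 ]), np.float64(194.06), np.float64(0.0083))
pin [[0.48489436 0.10307801 0.04      ]] slot [[0.49097409 0.1051281  0.034     ]]
[ 0.45685984 -0.28459786  0.20231507] 3.7
block 0.58 [[230.0, 90.0], [319.0, 88.0], [320.0, 156.0], [231.0, 158.0]] [[ 0.43913032 -0.22525924  0.034     ]]
handle_mid 0.71 [[230.0, 90.0], [319.0, 87.0], [322.0, 155.0], [232.0, 158.0]] [[ 0.4396852  -0.22518995  0.034     ]]
```

View pics/w3.png

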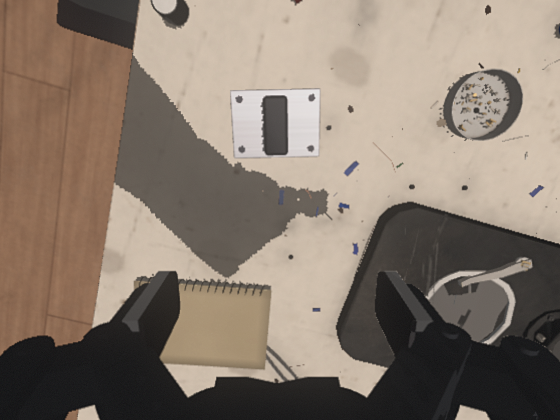

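The picture shows the block's plate with corners at about (231,90), (320,88), (320,157) and (233,158), and the handle standing across it at columns 263-288. The manual jig fit gives the right length, and its centre agrees with the slot: (0.491, 0.105), yaw 14.1°, pin about 6 mm before centre.

```bash
python3 - <<'E'
from h import *; import pickle
o=pickle.load(open('ob.pkl','rb')); C=cam('wrist',o); im=cv2.imread('pics/w3.png'); hsv=cv2.cvtColor(im,cv2.COLOR_BGR2HSV)
m=np.zeros((420,560),bool); m[80:168,220:330]=((hsv[...,1]<28)&(hsv[...,2]>130))[80:168,220:330]
a=quad(m,(245,110)); print(a.tolist())
P=[(231,90),(320,88),(320,156.5),(233,158)]
for q in(a,P): 
    if len(q)==4: print(toz(q,.018,C).round(4).tolist(),fit(toz(q,.018,C),.08,.06))
g=cv2.cvtColor(im,cv2.COLOR_BGR2GRAY); hm=np.zeros_like(m); hm[92:160,255:295]=(g<90)[92:160,255:295]
r=cv2.minAreaRect(np.argwhere(hm)[:,::-1].astype(np.float32)); print(r, toz(r[0],.05,C),toz(r[0],.034,C))
E
```

```text
[[319, 89], [317, 156], [234, 157], [231, 90]]
[[0.4685, -0.1879, 0.018], [0.4852, -0.2441, 0.018], [0.4109, -0.2665, 0.018], [0.3943, -0.2101, 0.018]] (array([ 0.4397, -0.2271]), np.float64(16.63), np.float64(0.0015))
[[0.3943, -0.2101, 0.018], [0.4691, -0.1868, 0.018], [0.488, -0.2438, 0.018], [0.4102, -0.2676, 0.018]] (array([ 0.4404, -0.2271]), np.float64(-162.91), np.float64(0.001))
((274.5877380371094, 125.01030731201172), (58.43173599243164, 24.167448043823242), 88.56790161132812) [[ 0.43910846 -0.22646339  0.05      ]] [[ 0.43924922 -0.22728642  0.034     ]]
```

```bash
python3 - <<'E'
from h import *
t=down(np.radians(16.8))
go([.4399,-.2270,.1],t); go([.4399,-.2270,.034],t)
E
```

```text
d [ 1.199 -0.013  2.05 ] w [ 0.002 -0.001 -0.136]
d [ 1.199 -0.013  3.37 ] w [ 0.002 -0.001 -0.136]
```

Request:
drive_tool --rows '[{"dx":1.2,"dy":-0.01,"dz":1.2,"wx":0,"wy":0,"wz":-0.14,"hand":60},{"dx":1.2,"dy":-0.01,"dz":2.05,"wx":0,"wy":0,"wz":-0.14,"hand":50},{"dx":1.2,"dy":-0.01,"dz":2.6,"wx":0,"wy":0,"wz":-0.14,"hand":50},{"dx":1.2,"dy":-0.01,"dz":3.0,"wx":0,"wy":0,"wz":-0.14,"hand":50},{"dx":1.2,"dy":-0.01,"dz":3.25,"wx":0,"wy":0,"wz":-0.14,"hand":50},{"dx":1.2,"dy":-0.01,"dz":3.37,"wx":0,"wy":0,"wz":-0.14,"hand":50},{"dx":1.2,"dy":-0.01,"dz":3.37,"wx":0,"wy":0,"wz":-0.14,"hand":50},{"dx":1.2,"dy":-0.01,"dz":3.37,"wx":0,"wy":0,"wz":-0.14,"hand":50}]'

```text
clock: 4.65
eef_pos: [0.4404, -0.2283, 0.0346]
tool_rot: [0.597, 0.802, 0.0, 0.001]
ft_force: [-0.0, 0.0, 0.6]
grip_width: 0.0502
grasp_force: 0.0
```

Request:
drive_tool --rows '[{"dx":0,"dy":0,"dz":0,"wx":0,"wy":0,"wz":0,"hand":30},{"dx":0,"dy":0,"dz":0,"wx":0,"wy":0,"wz":0,"hand":15},{"dx":0,"dy":0,"dz":0,"wx":0,"wy":0,"wz":0,"hand":10},{"dx":0,"dy":0,"dz":0,"wx":0,"wy":0,"wz":0,"hand":10},{"dx":0,"dy":0,"dz":0,"wx":0,"wy":0,"wz":0,"hand":10},{"dx":0,"dy":0,"dz":0,"wx":0,"wy":0,"wz":0,"hand":10},{"dx":0,"dy":0,"dz":0,"wx":0,"wy":0,"wz":0,"hand":10},{"dx":0,"dy":0,"dz":0,"wx":0,"wy":0,"wz":0,"hand":10}]'

```text
clock: 5.45
eef_pos: [0.4405, -0.2288, 0.0349]
tool_rot: [0.597, 0.802, 0.0, 0.001]
ft_force: [-0.8, -0.3, 6.1]
grip_width: 0.0188
grasp_force: 59.6
```

Request:
drive_tool --rows '[{"dx":0,"dy":0,"dz":-0.2,"wx":0,"wy":0,"wz":0,"hand":10},{"dx":0,"dy":0,"dz":-0.8,"wx":0,"wy":0,"wz":0,"hand":10},{"dx":0,"dy":0,"dz":-1.6,"wx":0,"wy":0,"wz":0,"hand":10},{"dx":0,"dy":0,"dz":-2.2,"wx":0,"wy":0,"wz":0,"hand":10},{"dx":0,"dy":0,"dz":-2.2,"wx":0,"wy":0,"wz":0,"hand":10},{"dx":0,"dy":0,"dz":-2.2,"wx":0,"wy":0,"wz":0,"hand":10}]'

```text
clock: 6.05
eef_pos: [0.4396, -0.2283, 0.144]
tool_rot: [0.597, 0.802, 0.0, 0.0]
ft_force: [0.1, -0.7, -3.3]
grip_width: 0.0191
grasp_force: 59.2
```

```bash
python3 - <<'E'
from h import *
o=bot.get_obs(); print(o['eef_pos'],o['ft_force'],o['grip_width'],o['ft_torque'])
t=down(np.radians(14.1)); p=np.array([.4653,.0985])-.0019*t[:2,0]
go([*p,.145],t)
E
```

```text
[ 0.43957673 -0.22831299  0.14404568] [ 0.14106854 -0.67700968 -3.25378147] 0.019050490540440248 [-0.00641317 -0.00315397 -0.00423712]
d [ 6.076  2.367 -0.021] w [0.005 0.005 0.516]
```

Request:
drive_tool --rows '[{"dx":0.5,"dy":0.2,"dz":0,"wx":0,"wy":0,"wz":0.05,"hand":10},{"dx":1.2,"dy":0.47,"dz":0,"wx":0,"wy":0,"wz":0.1,"hand":10},{"dx":2.0,"dy":0.78,"dz":0,"wx":0,"wy":0,"wz":0.17,"hand":10},{"dx":2.8,"dy":1.09,"dz":0,"wx":0,"wy":0,"wz":0.24,"hand":10},{"dx":3.6,"dy":1.4,"dz":0,"wx":0,"wy":0,"wz":0.31,"hand":10},{"dx":4.4,"dy":1.71,"dz":0,"wx":0,"wy":0,"wz":0.38,"hand":10},{"dx":5.2,"dy":2.03,"dz":0,"wx":0,"wy":0,"wz":0.45,"hand":10},{"dx":5.8,"dy":2.26,"dz":0,"wx":0,"wy":0,"wz":0.5,"hand":10},{"dx":6.08,"dy":2.37,"dz":0,"wx":0,"wy":0,"wz":0.52,"hand":10},{"dx":6.08,"dy":2.37,"dz":0,"wx":0,"wy":0,"wz":0.52,"hand":10},{"dx":6.08,"dy":2.37,"dz":0,"wx":0,"wy":0,"wz":0.52,"hand":10}]'

```text
clock: 7.15
eef_pos: [0.4644, 0.0966, 0.142]
tool_rot: [0.615, 0.789, -0.002, -0.001]
ft_force: [-0.3, 1.0, -2.6]
grip_width: 0.0189
grasp_force: 59.0
```

```bash
python3 - <<'E'
from h import *; import pickle
o=bot.get_obs(); im=bot.camera('wrist'); C=cam('wrist',o); pickle.dump(o,open('oh.pkl','wb'))
print(o['clock'],o['eef_pos'],o['ft_force'],R.from_quat(o['tool_rot']).as_matrix().round(3).tolist())
cv2.imwrite('pics/w4.png',im[:,:,::-1])
t=down(np.radians(14.1)); p=np.array([.4653,.0985])-.0019*t[:2,0]; go([*p,.085],t)
E
```

```text
7.15 [0.46440036 0.09655253 0.14202869] [-0.26162021  0.95778677 -2.6035208 ] [[-0.244, 0.97, -0.004], [0.97, 0.244, -0.001], [-0.0, -0.004, -1.0]]
d [0.005 0.028 1.148] w [-0.04   0.004 -0.007]
```

View pics/w4.png

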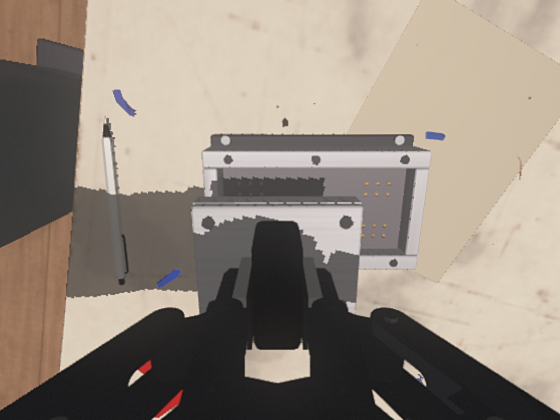

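The picture shows the block held level over the near half of the channel, with its far edge running from (193,205) to (361,202). The rail-top outer corners are (203,151) and (431,151), and a low bolted flange beyond accounts for the 105 mm width. I'll check the offsets.

```bash
python3 - <<'E'
from h import *; import pickle
o=pickle.load(open('oh.pkl','rb')); C=cam('wrist',o)
c=np.array([.491,.105]); a=np.radians(14.1); M=np.array([[np.cos(a),np.sin(a)],[-np.sin(a),np.cos(a)]])
J=lambda p:((p[:,:2]-c)@M.T*1000).round(1).tolist()
print('jig corners, inner far edge', J(toz([(203,151),(431,151),(415,268),(216,168),(414,168),(405,255)],.044,C)))
z=.142-.0349+.018
print('block far top corners',J(toz([(193,206),(361,201)],z,C)), 'tcp',J(o['eef_pos'][None]))
E
```

```text
jig corners, inner far edge [[-77.3, 44.7], [76.1, 44.8], [76.1, -42.1], [-69.2, 33.2], [66.2, 33.3], [67.5, -31.6]]
block far top corners [[-65.6, 30.0], [11.3, 32.5]] tcp [[-27.9, -1.7]]
```

```bash
python3 - <<'E'
from h import *; import pickle
o=pickle.load(open('oh.pkl','rb')); C=cam('wrist',o)
g=cv2.cvtColor(cv2.imread('pics/w4.png'),cv2.COLOR_BGR2GRAY).astype(int)
for x in (197,205,225,245,265,285,305,325,340,350,357): print(x,g[190:214,x].tolist())
print(g[215,185:200].tolist(),g[270,185:200].tolist(),g[215,352:370].tolist(),g[280,352:370].tolist())
E
```

```text
197 [107, 107, 107, 106, 108, 106, 105, 101, 95, 91, 89, 92, 129, 137, 107, 105, 143, 171, 184, 195, 200, 198, 200, 201]
205 [191, 192, 188, 182, 178, 176, 142, 96, 94, 97, 97, 97, 130, 129, 94, 106, 144, 172, 185, 197, 199, 199, 200, 202]
225 [71, 73, 71, 71, 70, 71, 85, 96, 96, 98, 95, 97, 131, 140, 107, 107, 146, 174, 187, 196, 200, 200, 202, 203]
245 [69, 70, 69, 70, 69, 69, 83, 93, 93, 93, 90, 94, 151, 162, 109, 108, 147, 176, 190, 199, 201, 203, 204, 206]
265 [69, 68, 68, 70, 68, 70, 85, 95, 96, 96, 90, 92, 153, 165, 111, 113, 149, 177, 191, 200, 203, 203, 205, 207]
285 [69, 69, 70, 68, 69, 71, 86, 96, 97, 97, 97, 95, 99, 94, 84, 113, 153, 179, 193, 203, 205, 206, 207, 208]
305 [70, 71, 69, 70, 69, 71, 86, 97, 97, 98, 94, 100, 157, 157, 92, 112, 154, 178, 196, 205, 206, 208, 209, 210]
325 [132, 130, 131, 130, 130, 127, 111, 92, 91, 92, 89, 94, 155, 154, 99, 119, 157, 181, 198, 207, 208, 208, 210, 210]
340 [128, 129, 128, 128, 129, 126, 109, 91, 91, 93, 94, 100, 179, 178, 99, 117, 159, 182, 199, 208, 209, 209, 210, 213]
350 [128, 128, 128, 127, 128, 125, 110, 96, 98, 98, 96, 101, 178, 178, 104, 121, 160, 183, 199, 209, 210, 209, 211, 213]
357 [127, 128, 129, 128, 128, 129, 128, 122, 112, 100, 93, 102, 180, 178, 100, 117, 159, 183, 201, 210, 210, 212, 212, 213]
[104, 104, 104, 103, 102, 102, 137, 172, 196, 203, 201, 201, 201, 200, 201] [98, 97, 97, 96, 97, 94, 97, 97, 97, 97, 93, 91, 91, 93, 92] [212, 212, 211, 211, 211, 211, 212, 212, 208, 192, 153, 119, 123, 125, 125, 125, 125, 125] [94, 95, 95, 93, 92, 133, 186, 203, 199, 198, 197, 193, 193, 192, 191, 189, 186, 185]
```

Everything lines up: the block is parallel to the rails, about 0.5 mm off the middle line and about 26.5 mm before centre. I'll lower it.

Request:
drive_tool --rows '[{"dx":-0.01,"dy":0,"dz":0.3,"wx":0,"wy":0,"wz":0,"hand":10},{"dx":-0.01,"dy":0,"dz":0.6,"wx":0,"wy":0,"wz":0,"hand":10},{"dx":-0.01,"dy":0,"dz":0.85,"wx":0,"wy":0,"wz":0,"hand":10},{"dx":-0.01,"dy":0,"dz":1.05,"wx":0,"wy":0,"wz":0,"hand":10},{"dx":-0.01,"dy":0,"dz":1.15,"wx":0,"wy":0,"wz":0,"hand":10},{"dx":-0.01,"dy":0,"dz":1.2,"wx":0,"wy":0,"wz":0,"hand":10},{"dx":-0.01,"dy":0,"dz":1.2,"wx":0,"wy":0,"wz":0,"hand":10},{"dx":-0.01,"dy":0,"dz":1.2,"wx":0,"wy":0,"wz":0,"hand":10}]'

```text
clock: 8.0
eef_pos: [0.4665, 0.0964, 0.0843]
tool_rot: [0.615, 0.788, 0.0, 0.0]
ft_force: [0.5, 0.1, -1.8]
grip_width: 0.0186
grasp_force: 59.1
```

Request:
drive_tool --rows '[{"dx":0,"dy":-0.03,"dz":0.04,"wx":0,"wy":0,"wz":0,"hand":10},{"dx":0,"dy":-0.03,"dz":0.08,"wx":0,"wy":0,"wz":0,"hand":10},{"dx":0,"dy":-0.03,"dz":0.11,"wx":0,"wy":0,"wz":0,"hand":10},{"dx":0,"dy":-0.03,"dz":0.13,"wx":0,"wy":0,"wz":0,"hand":10},{"dx":0,"dy":-0.03,"dz":0.13,"wx":0,"wy":0,"wz":0,"hand":10},{"dx":0,"dy":-0.03,"dz":0.13,"wx":0,"wy":0,"wz":0,"hand":10}]'

```text
clock: 8.6
eef_pos: [0.4646, 0.0961, 0.0773]
tool_rot: [0.615, 0.788, -0.0, -0.0]
ft_force: [0.1, -0.3, -1.7]
grip_width: 0.0191
grasp_force: 59.1
```

Request:
drive_tool --rows '[{"dx":0,"dy":0,"dz":0.01,"wx":0,"wy":0,"wz":0,"hand":10},{"dx":0,"dy":0,"dz":0.02,"wx":0,"wy":0,"wz":0,"hand":10},{"dx":0,"dy":0,"dz":0.03,"wx":0,"wy":0,"wz":0,"hand":10},{"dx":0,"dy":0,"dz":0.03,"wx":0,"wy":0,"wz":0,"hand":10},{"dx":0,"dy":0,"dz":0.03,"wx":0,"wy":0,"wz":0,"hand":10}]'

```text
clock: 9.1
eef_pos: [0.4646, 0.096, 0.0758]
tool_rot: [0.615, 0.788, -0.0, -0.0]
ft_force: [0.1, 1.3, -2.9]
grip_width: 0.0188
grasp_force: 59.1
```

Request:
drive_tool --rows '[{"dx":0,"dy":0,"dz":0.01,"wx":0,"wy":0,"wz":0,"hand":10},{"dx":0,"dy":0,"dz":0.02,"wx":0,"wy":0,"wz":0,"hand":10},{"dx":0,"dy":0,"dz":0.03,"wx":0,"wy":0,"wz":0,"hand":10},{"dx":0,"dy":0,"dz":0.03,"wx":0,"wy":0,"wz":0,"hand":10},{"dx":0,"dy":0,"dz":0.03,"wx":0,"wy":0,"wz":0,"hand":10}]'

```text
clock: 9.6
eef_pos: [0.4647, 0.096, 0.0745]
tool_rot: [0.615, 0.788, 0.0, 0.0]
ft_force: [-1.2, -0.8, 1.3]
grip_width: 0.0189
grasp_force: 59.5
```

It has made light contact on the pin tip, at about 4 N. Next I'll ease it back to the near stop.

Request:
drive_tool --rows '[{"dx":0,"dy":-0.01,"dz":0,"wx":0,"wy":0,"wz":0,"hand":10},{"dx":0,"dy":-0.02,"dz":0,"wx":0,"wy":0,"wz":0,"hand":10},{"dx":0,"dy":-0.03,"dz":0,"wx":0,"wy":0,"wz":0,"hand":10},{"dx":0,"dy":-0.03,"dz":0,"wx":0,"wy":0,"wz":0,"hand":10},{"dx":0,"dy":-0.03,"dz":0,"wx":0,"wy":0,"wz":0,"hand":10}]'

```text
clock: 10.1
eef_pos: [0.4639, 0.0959, 0.0746]
tool_rot: [0.615, 0.788, 0.001, 0.001]
ft_force: [2.4, 0.6, 0.7]
grip_width: 0.0187
grasp_force: 59.5
```

Request:
drive_tool --rows '[{"dx":0,"dy":-0.01,"dz":0,"wx":0,"wy":0,"wz":0,"hand":10},{"dx":0,"dy":-0.02,"dz":0,"wx":0,"wy":0,"wz":0,"hand":10},{"dx":0,"dy":-0.02,"dz":0,"wx":0,"wy":0,"wz":0,"hand":10},{"dx":0,"dy":-0.02,"dz":0,"wx":0,"wy":0,"wz":0,"hand":10}]'

```text
clock: 10.5
eef_pos: [0.4626, 0.0955, 0.0745]
tool_rot: [0.615, 0.788, 0.0, 0.0]
ft_force: [3.1, -0.4, 0.3]
grip_width: 0.0193
grasp_force: 59.4
```

Request:
drive_tool --rows '[{"dx":0,"dy":-0.01,"dz":0,"wx":0,"wy":0,"wz":0,"hand":10},{"dx":0,"dy":-0.02,"dz":0,"wx":0,"wy":0,"wz":0,"hand":10},{"dx":0,"dy":-0.02,"dz":0,"wx":0,"wy":0,"wz":0,"hand":10},{"dx":0,"dy":-0.02,"dz":0,"wx":0,"wy":0,"wz":0,"hand":10}]'

```text
clock: 10.9
eef_pos: [0.4625, 0.0955, 0.0747]
tool_rot: [0.615, 0.788, 0.001, 0.001]
ft_force: [5.8, 1.5, -0.5]
grip_width: 0.0191
grasp_force: 59.2
```

It is at the stop, with the side force rising and no more motion. Now I'll slide it away with light downward pressure.

Request:
drive_tool --rows '[{"dx":0,"dy":0.03,"dz":0.01,"wx":0,"wy":0,"wz":0,"hand":10},{"dx":0,"dy":0.06,"dz":0.02,"wx":0,"wy":0,"wz":0,"hand":10},{"dx":0,"dy":0.1,"dz":0.02,"wx":0,"wy":0,"wz":0,"hand":10},{"dx":0,"dy":0.14,"dz":0.02,"wx":0,"wy":0,"wz":0,"hand":10},{"dx":0,"dy":0.18,"dz":0.02,"wx":0,"wy":0,"wz":0,"hand":10},{"dx":0,"dy":0.22,"dz":0.02,"wx":0,"wy":0,"wz":0,"hand":10},{"dx":0,"dy":0.26,"dz":0.02,"wx":0,"wy":0,"wz":0,"hand":10},{"dx":0,"dy":0.3,"dz":0.02,"wx":0,"wy":0,"wz":0,"hand":10},{"dx":0,"dy":0.34,"dz":0.02,"wx":0,"wy":0,"wz":0,"hand":10},{"dx":0,"dy":0.36,"dz":0.02,"wx":0,"wy":0,"wz":0,"hand":10},{"dx":0,"dy":0.36,"dz":0.02,"wx":0,"wy":0,"wz":0,"hand":10}]'

```text
clock: 12.0
eef_pos: [0.4791, 0.0997, 0.0733]
tool_rot: [0.615, 0.788, 0.0, 0.0]
ft_force: [-2.5, 0.5, 2.9]
grip_width: 0.019
grasp_force: 59.7
```

Request:
drive_tool --rows '[{"dx":0,"dy":0.02,"dz":0,"wx":0,"wy":0,"wz":0,"hand":10},{"dx":0,"dy":0.04,"dz":0,"wx":0,"wy":0,"wz":0,"hand":10},{"dx":0,"dy":0.05,"dz":0,"wx":0,"wy":0,"wz":0,"hand":10},{"dx":0,"dy":0.05,"dz":0,"wx":0,"wy":0,"wz":0,"hand":10}]'

```text
clock: 12.4
eef_pos: [0.4821, 0.1004, 0.0734]
tool_rot: [0.615, 0.788, 0.001, 0.001]
ft_force: [1.0, 0.6, -1.6]
grip_width: 0.0189
grasp_force: 59.2
```

Request:
drive_tool --rows '[{"dx":0,"dy":0.01,"dz":0,"wx":0,"wy":0,"wz":0,"hand":10},{"dx":0,"dy":0.02,"dz":0,"wx":0,"wy":0,"wz":0,"hand":10},{"dx":0,"dy":0.02,"dz":0,"wx":0,"wy":0,"wz":0,"hand":10}]'

```text
clock: 12.7
eef_pos: [0.4823, 0.1005, 0.0732]
tool_rot: [0.615, 0.788, 0.0, 0.0]
ft_force: [1.0, 0.6, -2.8]
grip_width: 0.019
grasp_force: 59.2
```

Fz fell to the bare weight, so the slot is over the pin. I'll lower it.

Request:
drive_tool --rows '[{"dx":0,"dy":0,"dz":0.01,"wx":0,"wy":0,"wz":0,"hand":10},{"dx":0,"dy":0,"dz":0.02,"wx":0,"wy":0,"wz":0,"hand":10},{"dx":0,"dy":0,"dz":0.03,"wx":0,"wy":0,"wz":0,"hand":10},{"dx":0,"dy":0,"dz":0.03,"wx":0,"wy":0,"wz":0,"hand":10}]'

```text
clock: 13.1
eef_pos: [0.4824, 0.1005, 0.0719]
tool_rot: [0.615, 0.788, 0.0, 0.0]
ft_force: [1.5, 0.2, -2.1]
grip_width: 0.0188
grasp_force: 59.2
```

Request:
drive_tool --rows '[{"dx":0,"dy":0,"dz":0.02,"wx":0,"wy":0,"wz":0,"hand":10},{"dx":0,"dy":0,"dz":0.04,"wx":0,"wy":0,"wz":0,"hand":10},{"dx":0,"dy":0,"dz":0.06,"wx":0,"wy":0,"wz":0,"hand":10},{"dx":0,"dy":0,"dz":0.06,"wx":0,"wy":0,"wz":0,"hand":10},{"dx":0,"dy":0,"dz":0.06,"wx":0,"wy":0,"wz":0,"hand":10}]'

```text
clock: 13.6
eef_pos: [0.4825, 0.1005, 0.0689]
tool_rot: [0.615, 0.788, 0.0, 0.0]
ft_force: [2.9, 0.8, -1.8]
grip_width: 0.0192
grasp_force: 59.2
```

Request:
drive_tool --rows '[{"dx":0,"dy":0.01,"dz":0.02,"wx":0,"wy":0,"wz":0,"hand":10},{"dx":0,"dy":0.02,"dz":0.04,"wx":0,"wy":0,"wz":0,"hand":10},{"dx":0,"dy":0.02,"dz":0.06,"wx":0,"wy":0,"wz":0,"hand":10},{"dx":0,"dy":0.02,"dz":0.08,"wx":0,"wy":0,"wz":0,"hand":10},{"dx":0,"dy":0.02,"dz":0.1,"wx":0,"wy":0,"wz":0,"hand":10},{"dx":0,"dy":0.02,"dz":0.12,"wx":0,"wy":0,"wz":0,"hand":10},{"dx":0,"dy":0.02,"dz":0.12,"wx":0,"wy":0,"wz":0,"hand":10},{"dx":0,"dy":0.02,"dz":0.12,"wx":0,"wy":0,"wz":0,"hand":10}]'

```text
clock: 14.4
eef_pos: [0.4826, 0.1006, 0.063]
tool_rot: [0.615, 0.788, -0.0, -0.0]
ft_force: [-2.1, 0.2, 6.0]
grip_width: 0.0188
grasp_force: 60.3
```

Request:
drive_tool --rows '[{"dx":0,"dy":-0.01,"dz":0.02,"wx":0,"wy":0,"wz":0,"hand":10},{"dx":0,"dy":-0.01,"dz":0.04,"wx":0,"wy":0,"wz":0,"hand":10},{"dx":0,"dy":-0.01,"dz":0.05,"wx":0,"wy":0,"wz":0,"hand":10},{"dx":0,"dy":-0.01,"dz":0.05,"wx":0,"wy":0,"wz":0,"hand":10},{"dx":0,"dy":-0.01,"dz":0.05,"wx":0,"wy":0,"wz":0,"hand":10},{"dx":0,"dy":-0.01,"dz":0.05,"wx":0,"wy":0,"wz":0,"hand":10}]'

```text
clock: 15.0
eef_pos: [0.4826, 0.1006, 0.0609]
tool_rot: [0.615, 0.788, 0.0, 0.0]
ft_force: [-1.9, -0.2, 7.2]
grip_width: 0.0184
grasp_force: 60.4
```

```bash
python3 - <<'E'
from h import *
o=bot.get_obs(); f=[]
w=bot.camera('wrist')
for _ in range(4): bot.camera('scene'); q=bot.get_obs(); f.append([*q['ft_force'],q['eef_pos'][2]*1e3])
s=bot.camera('scene'); print(o['clock'],o['eef_pos'],np.array(f).round(2).tolist())
cv2.imwrite('pics/w5.png',np.hstack([w[60:400,150:450],cv2.resize(s[170:270,190:320],(442,340))])[:,:,::-1])
E
```

```text
15.0 [0.48256176 0.10058551 0.06089497] [[-2.13, -0.5, 7.44, 60.92], [-1.85, 0.59, 7.35, 60.92], [-2.2, -0.05, 7.66, 60.9], [-1.87, -0.61, 7.49, 60.91]]
```

View pics/w5.png

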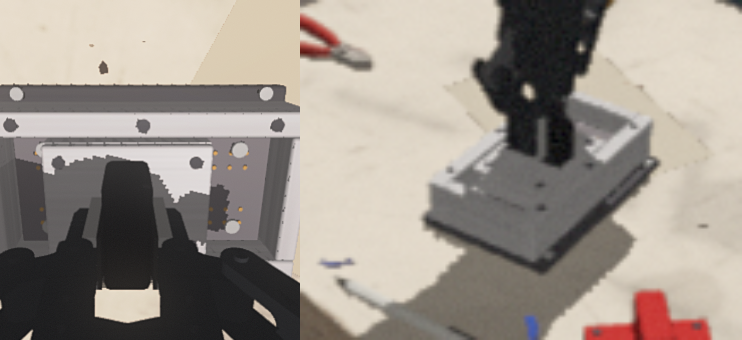

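The picture shows the block inside the channel, level with the rail tops and still gripped. The height reads 8.0 mm of press and the force reads about 7.5 mm, so I'll hand it in.

```bash
python3 -c "
from workcell import bot
print(bot.job_done())"
```

```text
the job is handed in; nothing more can be done
None
```

The job is handed in: the block was laid at the near stop, slid onto the pin, and is still gripped and pressed about 8 mm, with its top about flush with the rails; readings showed about 10 N on the jig, and I saw nothing else disturbed.

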